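Seat the bracelet-forming jig plate and rock out its jammed insert

ROBOT

A 6-joint arm with a two-finger parallel gripper is mounted at the origin on the work surface. World frame = base frame: x ahead of the robot, y to its left, z up, the work surface at z = 0. Lengths are in m, angles in rad, forces in N, time in s.
With the tool pointing down it reaches from about 0.25 to 0.85 m from the base axis. Payload 12.5 kg.
Tool frame: the origin (TCP) lies at the very end of the fingers, on their centre line; the grasp point (between the pads) lies behind it (bot.tcp_to_grasp is the z of the grasp point in the tool frame, in m); z points along the fingers, y is the line along which they close (so a half turn about z gives the same grasp; the last joint's range is limited). The gripper opens to 93 mm and grips with 3 to 60 N. Pads are 15 mm wide; open, the fingers measure 128 mm over their backs; the gripper's body (75 mm by 188 mm) begins 65 mm behind the grasp point.
Start: joints at [1.117, 0.351, 1.652, -0, 1.139, -0.085], TCP at [0.198, 0.513, 0.219] pointing down, gripper open.
Joint ranges: [-2.75, 2.75], [-0.79, 2.1], [0.01, 2.65], [-1.57, 4.71], [0.07, 3.14], [-2.87, 2.87]. Speed limits (rad/s): [2.22, 2.22, 2.79, 3.14, 3.14, 3.14].

INTERFACE

Orientations are given as a 3x3 rotation matrix whose columns are the frame's x, y, z axes.
In Python, from station import bot gives the robot as it stands.
- The arm moves only by the tool carry_out, never from a script. Its argument "increments" is text: rows parted by semicolons, each of 7 numbers parted by spaces: the shift along the tool's x, y, z in units of 60 mm (1.0 is 60 mm), then the turn, a rotation vector about the tool's x, y, z in units of 5 degrees (1.0 is 5 degrees), then the closure, from -1 (fully open) to 1 (shut), so that 0 is half open. In form: tx ty tz rx ry rz grip; .... A call has exactly 5 rows; each row shifts and turns the commanded pose from where the row before left it, along the tool's axes as they then stand; what a row does not reach is not made up. A row lasts 1/8 s, in which the tool goes at most 62.5 mm and 10.7 degrees, less where a joint would pass 70% of its speed; a pose out of reach is approached as far as the arm can. A call is refused whole if a number of a shift passes 1 or a number of a turn 1, either way. A call with a gripper value outside its range is refused whole. The fingers move at their own pace and stop on an object; "squeeze" is the grip in N (left out, the last holds). Time passes only in rows, so rows that do not move let the fingers close, or fill a call up. It gives the time, the measured TCP pose, the force, the opening and the grip force at its end, in the units of the state.
- bot.get_state(): the state, without advancing time (a new reading comes with each control period).
- bot.read_camera(name): name is "side" or "top" or "wrist"; returns a dict with "img" (384x512x3 uint8, blue, green, red), "fovy" (degrees; the focal length in pixels is half the picture's height over the tangent of half this angle, whatever the lens; pixels are square), "cx", "cy" (the principal point, pixels), "dist_coeffs" ([k1, k2, p1, p2, k3] as OpenCV has them; the pictures are not rectified), "origin" and "orientation" of the camera in the world; the wrist camera has in their place "T_tool_cam" (4x4, takes a point from camera to tool coordinates, whose origin is the TCP and whose axes are the flange's). Camera axes: x right, y down, z forward; pixel columns grow to the right and rows downward; lengths in m; the calibration is good to about 2 mm. A picture is of the moment at which its call begins: read the wrist's pose just before it. There is no depth.
- bot.job_done(): hands the job in; it is judged then, once.
Trained networks look in a picture, given as the dict that the camera call returned (one of the last four; its "shot" number tells which), for a name from the list of things; names that differ only in an ending like _2 or _b are one class to them, and where a whole thing is asked for, a point or a joint stands for the part that bears it (a point fixed in the world has none). Each returns a list of dicts, best first, with "conf" (0 to 1); they miss things now and then, are a little off and sometimes report something else, mostly with a low value. They report only what shows in the picture. A call takes as long as a camera call.
- bot.recognise(label, picture): "centre" ([x, y, z] in m, in world coordinates, good to about 4 mm: the middle of the surface that is visible of it).
- bot.pinpoint(label, picture): "centre" ([x, y, z] in m, in world coordinates, good to about 4 mm: a listed point, or the origin of a listed thing).
The state is a dict: "time": time; "joint_positions": joint angles; "dq": joint speeds; "effort": joint torques, N m; "ee_pos": TCP position; "eef_rot": TCP orientation; "force": force on the tool from outside, world axes, zero at the start; "wrist_torque": the same for the moment, N m; "opening": finger opening in m; "grip_force": force on a finger pad.
Only numpy, scipy, OpenCV 4.12 (cv2) and the standard library are available. Lean on these libraries where they do the work, as an engineer would, in place of code of your own. Each camera call takes 0.05 s, during which the arm holds its last target. There are 200 camera calls.

TASK

Take the jig plate with its jammed forming insert off the wooden rest and lower it over the two pins of the steel bench block until it lies flush. Then, with the plate staying flush on its pins, rock the insert side to side along its slot until it comes free (pulled straight up it only brings the plate along), and finish still holding the insert upright in the gripper, clear of the plate and about a finger's width above its slot. Leave the wire spool, the bead box and the ring stand where they are.

Things in the scene. Friction and masses are not known exactly. Their poses are not given: they have to be found in the camera images.
- plate_mid (a point): Centre (half-way up) of the loose aluminium jig plate, 150 mm long (x), 60 wide (y), 18 thick (z up), 0.58 kg. Two 12 mm through holes on its long centre line, 55 mm either side of the centre; either way round fits. It starts on the wooden rest, its long edges overhanging by about 10 mm: grip it across the 60 mm width at its middle, the insert standing between the fingers.
- slot (a point): Mouth of the plate's slot, centre of the plate's top face, 9 mm above the plate's centre; axes as the plate's. The slot is 46 mm long (x), 14 mm deep, with brass spring liners on both long sides that squeeze the insert with about 8.5 N each. A straight pull on the insert needs some 9 to 12 N, more than the plate weighs, so the plate comes up with it.
- insert_mid (a point): Centre (half-way up) of the loose steel forming insert, an upright slab 30 mm long (x, along the plate's x), 14 thick (y), 46 tall (z up), 0.13 kg; flat sides, half-round top of 15 mm radius. Jammed, its lower 14 mm are in the slot, 32 mm stand above the plate, and this point is 9 mm above the slot's mouth.
- insert_foot (a point): Centre of the insert's underside; jammed, it is 14 mm below the slot's mouth. It has about 8 mm of play either way along x when central: slid or tilted back and forth in that direction it creeps up with a light pull, if the upward speed is at most about a fifth of the sideways speed.
- block_top (a point): Centre of the top face of the steel bench block, fixed to the bench, 170 mm long (x), 40 wide (y), 30 high. Two upright 10 mm pins stand on it, 55 mm either side of this point along x, 25 mm tall, the upper 7 mm tapered to 4 mm. With the plate flush, the plate's centre is 9 mm above this point, its x along the block's x.
- rest: Dark wooden rest fixed to the bench, 130 x 40 mm, 30 mm high, without pins; origin at the centre of its underside, x along its length.
- spool: Bystander: spool of gold-coloured wire with white flanges, lying flat, 68 mm diameter, 25 mm high; origin at the centre of its underside.
- beadbox: Bystander: white open box of beads, 60 x 70 mm, 35 mm high; origin at the centre of its underside.
- mandrel: Bystander: steel ring stand, a tapered post on a 48 mm disc foot, 57 mm high; origin at the centre of its underside.

How it is judged:
On the way:
1. the plate lies flush over the block's pins with the insert still down in its slot (horizontal distance between plate_mid and block_top below 0.003 m and z of plate_mid in the frame of block_top between 0.006 and 0.0115 m and angle between the x axis of plate_mid and the x axis of block_top, either way round below 0.05 rad and angle between plate_mid's own z axis and vertical below 0.03 rad and z of insert_mid in the frame of plate_mid below 0.024 m), for 0.2 s.
At the end, for the whole second after the job is handed in: Plate flush over the pins (centre within 3 mm, height 2.5 mm, direction 0.05 rad, tilt 0.03 rad); insert held still in the gripper, upright within 0.25 rad, touching neither plate nor block, its foot 1.5 to 32 mm above the plate, its centre within 30 mm of the slot's (horizontal distance between plate_mid and block_top below 0.003 m and z of plate_mid in the frame of block_top between 0.006 and 0.0115 m and angle between the x axis of plate_mid and the x axis of block_top, either way round below 0.05 rad and angle between plate_mid's own z axis and vertical below 0.03 rad and z of insert_mid in the frame of plate_mid between 0.0335 and 0.064 m and horizontal distance between insert_mid and plate_mid below 0.03 m and angle between insert_mid's own z axis and vertical below 0.25 rad and contact force between the fingers and insert above 2 N and contact force between each of plate, block and insert below 0.1 N and linear speed of insert below 0.03 m/s); the arm keeps its last pose, push and grip.
It fails at once if the insert is drawn up its slot while the plate is not flush on the block (z of insert_mid in the frame of plate_mid above 0.024 m and (z of plate_mid in the frame of block_top above 0.014 m or horizontal distance between plate_mid and block_top above 0.01 m)).
It fails at once if a bystander is moved more than 25 mm (distance of any of spool, beadbox, mandrel from where it was at the start of the episode above 0.025 m).
It also fails if it takes over 72 s, if anything falls off the work surface, if the arm or the gripper's body presses on something with over 40 N, if the wrist force passes 120 N, or if a joint passes its speed limit or range.

## Working session

There is one attempt and no reset: what is moved stays moved. The work goes in short steps, Python scripts to look and compute and a tool call to move; the robot and the scene stay as the last step left them, time stands still between calls to the robot, and variables do not carry over. Pictures are saved under pics/ and viewed, at most 10 in all, crops included, and the job is handed in when it is done.

Besides the shell and the picture viewer there is one more tool, called after ">>>" as name(argument=value, ...) on one line, values as JSON. carry_out: Moves the arm, as the interface text tells. Its arguments: {"type":"object","properties":{"increments":{"type":"string"},"squeeze":{"type":"number"}},"required":["increments"]}

```bash
mkdir -p pics; cat > h.py <<'E'
from station import bot
import numpy as np, cv2
def look(cams,labels,save=None):
    for c in cams:
        s=bot.get_state(); p=bot.read_camera(c)
        if save: cv2.imwrite(f'pics/{save}_{c}.png',p['img'])
        for l in labels:
            try: r=bot.pinpoint(l,p)
            except Exception as e: r=[];print(e)
            print(c,l,[(np.round(q['centre'],4).tolist(),round(q['conf'],2)) for q in r[:2]])
def st():
    s=bot.get_state()
    for k in s: print(k,np.round(s[k],4).tolist())
E
python3 - <<'E'
from h import *
st(); print(bot.tcp_to_grasp)
look(['side','top'],['plate_mid','slot','insert_mid','block_top','rest','spool','beadbox','mandrel'],'a')
import numpy as np
a=cv2.imread('pics/a_side.png');b=cv2.imread('pics/a_top.png')
cv2.imwrite('pics/ab.png',cv2.resize(np.vstack([a,b]),(800,1200))[:, :]) 
p=bot.read_camera('top');print({k:v for k,v in p.items() if k!='img'})
E
```

```text
time 0.0
joint_positions [1.1174, 0.3512, 1.6524, 0.0, 1.1391, -0.0846]
dq [0.0005, -0.0007, -0.0011, 0.0017, -0.0002, 0.0013]
effort [-0.0004, -49.7319, -28.5251, 0.0699, 0.0258, -0.0]
ee_pos [0.1981, 0.5127, 0.2181]
eef_rot [[-0.9328, 0.3605, -0.0005], [0.3605, 0.9328, -0.001], [0.0001, -0.0011, -1.0]]
force [-0.0768, -0.2543, 0.0043]
wrist_torque [0.0382, 0.0136, 0.0064]
grip_force 0.0
opening 0.0928
-0.0188
side plate_mid [([0.5046, 0.1483, 0.04], 0.73), ([0.5041, 0.1495, 0.0585], 0.32)]
side slot [([0.5086, 0.145, 0.0427], 0.8), ([0.4996, 0.1454, 0.002], 0.33)]
side insert_mid [([0.5029, 0.1466, 0.058], 0.73)]
side block_top [([0.546, -0.1797, 0.0258], 0.95), ([0.4473, -0.0109, 0.0013], 0.66)]
side rest [([0.5009, 0.1462, -0.0003], 0.58)]
side spool [([0.6718, -0.0247, -0.0018], 0.92), ([0.5048, 0.1454, -0.0022], 0.46)]
side beadbox [([0.4468, -0.0128, 0.001], 0.93)]
side mandrel [([0.5539, -0.0057, 0.0011], 0.81)]
top plate_mid [([0.5077, 0.148, 0.0406], 0.96)]
top slot [([0.5088, 0.1493, 0.0465], 0.74)]
top insert_mid [([0.5057, 0.141, 0.0594], 0.44)]
top block_top [([0.546, -0.1761, 0.0303], 0.67)]
top rest []
top spool [([0.6709, -0.0258, -0.0008], 0.96), ([0.5088, 0.1487, 0.0407], 0.21)]
top beadbox [([0.4498, -0.0132, 0.0027], 0.69)]
top mandrel [([0.5529, -0.0011, 0.0009], 0.81)]
{'fovy': 47.65594847951605, 'cx': 256.58998288960026, 'cy': 191.96227177224475, 'dist_coeffs': array([0.04092363, 0.        , 0.        , 0.        , 0.        ]), 'origin': array([0.39525468, 0.00810554, 0.8271206 ]), 'orientation': array([[ 0.01579527, -0.97248508,  0.2324291 ],
       [-0.99987325, -0.01582693,  0.00172873],
       [ 0.00199748, -0.23242694, -0.97261181]]), 'shot': 3}
```

View pics/a_top.png

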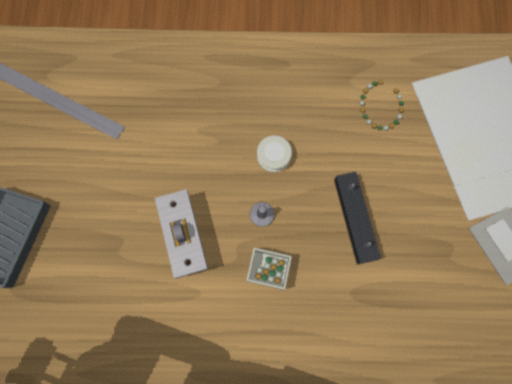

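View pics/a_side.png

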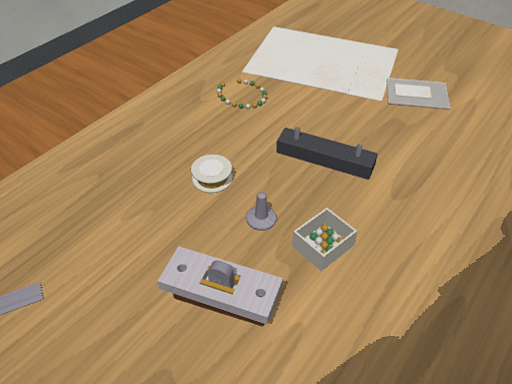

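The top view shows the plate holes at about (173,204) and (187,262), and the block's pins at about (351,185) and (368,244). In the side view the insert stands in the plate, with the bystanders between plate and block.

```bash
cat >> h.py <<'E'
def ray(p,uv,T=None):
    h=p['img'].shape[0]; f=h/2/np.tan(np.radians(p['fovy'])/2)
    K=np.array([[f,0,p['cx']],[0,f,p['cy']],[0,0,1]])
    n=cv2.undistortPoints(np.array(uv,float).reshape(-1,1,2),K,np.array(p['dist_coeffs']))[:,0]
    d=np.c_[n,np.ones(len(n))]
    if T is None: return np.array(p['origin']), d@np.array(p['orientation']).T
    return T[:3,3], d@T[:3,:3].T
def atz(p,uv,z,T=None):
    o,d=ray(p,uv,T); return o+d*((z-o[2])/d[:,2])[:,None]
def wristT(p,s):
    T=np.eye(4);T[:3,:3]=s['eef_rot'];T[:3,3]=s['ee_pos'];return T@np.array(p['T_tool_cam'])
def proj(p,X,T=None):
    h=p['img'].shape[0]; f=h/2/np.tan(np.radians(p['fovy'])/2)
    K=np.array([[f,0,p['cx']],[0,f,p['cy']],[0,0,1]])
    o,R=(np.array(p['origin']),np.array(p['orientation'])) if T is None else (T[:3,3],T[:3,:3])
    return cv2.projectPoints((np.array(X,float)-o)@R,np.zeros(3),np.zeros(3),K,np.array(p['dist_coeffs']))[0][:,0]
E
python3 - <<'E'
from h import *
p=bot.read_camera('top')
def rep(n,uv,z):
    X=atz(p,uv,z);d=X[1]-X[0];print(n,X.round(4).tolist(),'mid',X.mean(0).round(4),'len',np.linalg.norm(d).round(4),'yaw',np.degrees(np.arctan2(d[1],d[0])).round(2))
rep('holes',[(173,204),(187,262)],.048); rep('pins',[(351,185),(368,244)],.055);rep('pins',[(351,185),(368,244)],.04)
w=bot.read_camera('wrist');print(w['T_tool_cam'].round(4).tolist(),w['fovy'])
im=np.vstack([cv2.resize(p['img'][180:290,140:300],(640,440),interpolation=2)[:, :],]) 
im2=cv2.resize(p['img'][165:275,300:410],(440,440),interpolation=2)
cv2.imwrite('pics/crop.png',cv2.resize(np.hstack([im[:,:360],im2]),(800,440)))
E
```

```text
holes [[0.5564, 0.1618, 0.048], [0.452, 0.1306, 0.048]] mid [0.5042 0.1462 0.048 ] len 0.1089 yaw -163.36
pins [[0.5957, -0.1631, 0.055], [0.4883, -0.1893, 0.055]] mid [ 0.542  -0.1762  0.055 ] len 0.1106 yaw -166.31
pins [[0.5996, -0.1664, 0.04], [0.4901, -0.1931, 0.04]] mid [ 0.5448 -0.1798  0.04  ] len 0.1127 yaw -166.31
[[0.0011, -0.9705, -0.2409, 0.067], [1.0, 0.0011, -0.0002, -0.0001], [0.0004, -0.2409, 0.9705, -0.1654], [0.0, 0.0, 0.0, 1.0]] 68.48553509485409
```

View pics/crop.png

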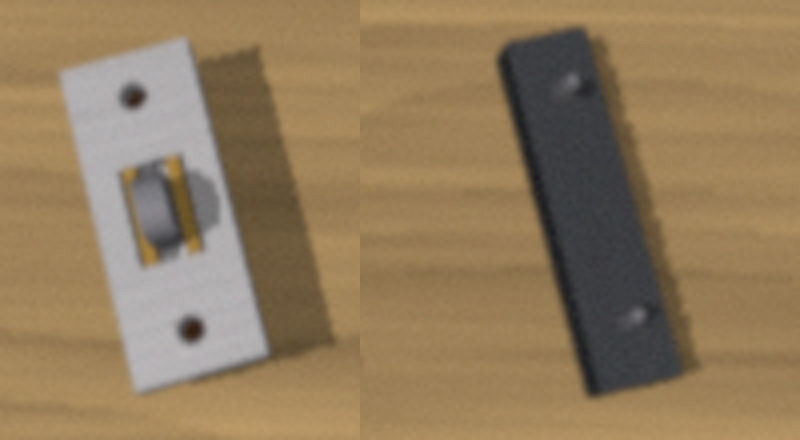

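```bash
cat >> h.py <<'E'
from scipy.spatial.transform import Rotation as Ro
def down(yaw):
    c,s=np.cos(np.radians(yaw)),np.sin(np.radians(yaw)); return np.array([[c,s,0],[s,-c,0],[0,0,-1.]])
def plan(pos,yaw,n,R1=None):
    s=bot.get_state();p0=np.array(s['ee_pos']);R0=np.array(s['eef_rot']);R1=down(yaw) if R1 is None else R1
    rv=Ro.from_matrix(R0.T@R1).as_rotvec();q=p0.copy();R=R0.copy()
    dp=(np.array(pos)-p0)/n
    for i in range(n):
        t=np.round(R.T@(p0+dp*(i+1)-q)/.06,3);r=np.round(np.degrees(rv/n)/5,3);print(*t,*r)
        q=q+R@t*.06;R=R@Ro.from_rotvec(np.radians(r*5)).as_matrix()
    print('end',q.round(4))
E
python3 -c "
from h import *
plan([.505,.147,.17],196.6,10)"
```

```text
-0.697 -0.385 0.081 -0.0 -0.0 -0.755
-0.67 -0.429 0.081 -0.0 -0.0 -0.755
-0.64 -0.473 0.081 -0.0 -0.0 -0.755
-0.608 -0.514 0.081 -0.0 -0.0 -0.755
-0.572 -0.553 0.081 -0.0 -0.0 -0.755
-0.535 -0.59 0.081 -0.0 -0.0 -0.755
-0.495 -0.623 0.081 -0.0 -0.0 -0.755
-0.453 -0.655 0.081 -0.0 -0.0 -0.755
-0.409 -0.682 0.081 -0.0 -0.0 -0.755
-0.363 -0.709 0.081 -0.0 -0.0 -0.755
end [0.505 0.147 0.17 ]
```

>>> carry_out(increments="-0.697 -0.385 0.08 0 0 -0.755 -1; -0.67 -0.429 0.08 0 0 -0.755 -1; -0.64 -0.473 0.08 0 0 -0.755 -1; -0.608 -0.514 0.08 0 0 -0.755 -1; -0.572 -0.553 0.08 0 0 -0.755 -1", squeeze=40)

```text
time: 1.68
ee_pos: [0.3525, 0.3288, 0.1947]
eef_rot: [[-0.999, 0.037, 0.0], [0.037, 0.999, 0.0], [-0.0, 0.0, -1.0]]
force: [0.1, 0.4, -0.2]
opening: 0.0933
grip_force: 0.0
```

>>> carry_out(increments="-0.535 -0.59 0.08 0 0 -0.755 -1; -0.495 -0.623 0.08 0 0 -0.755 -1; -0.453 -0.655 0.08 0 0 -0.755 -1; -0.409 -0.682 0.08 0 0 -0.755 -1; -0.363 -0.709 0.08 0 0 -0.755 -1")

```text
time: 2.3
ee_pos: [0.506, 0.1457, 0.1706]
eef_rot: [[-0.958, -0.288, 0.0], [-0.288, 0.958, 0.0], [-0.0, -0.0, -1.0]]
force: [0.6, 0.1, 0.2]
opening: 0.0929
grip_force: 0.0
```

>>> carry_out(increments="0 0 0 0 0 0 -1; 0 0 0 0 0 0 -1; 0 0 0 0 0 0 -1; 0 0 0 0 0 0 -1; 0 0 0 0 0 0 -1")

```text
time: 2.92
ee_pos: [0.5048, 0.1474, 0.1707]
eef_rot: [[-0.958, -0.287, 0.0], [-0.287, 0.958, 0.0], [-0.0, -0.0, -1.0]]
force: [-0.1, 0.1, -0.1]
opening: 0.0935
grip_force: 0.0
```

```bash
python3 - <<'E'
from h import *
st()
s=bot.get_state();p=bot.read_camera('wrist');cv2.imwrite('pics/w1.png',p['img'])
T=wristT(p,s)
for l in ['plate_mid','slot','insert_mid']: print(l,[(np.round(q['centre'],4).tolist(),round(q['conf'],2)) for q in bot.pinpoint(l,p)[:2]])
a=np.radians(16.6);x=np.array([np.cos(a),np.sin(a),0]);c=np.array([.505,.147,.048])
print(proj(p,[c+.055*x,c-.055*x,c],T).round(1))
E
```

```text
time 2.925
joint_positions [0.1956, 0.3641, 1.763, -0.0, 1.0143, -1.6659]
dq [-0.0052, 0.0025, -0.0002, -0.002, -0.0006, -0.0015]
effort [0.0826, -48.2026, -26.1985, -0.0169, 0.078, 0.0056]
ee_pos [0.5048, 0.1474, 0.1707]
eef_rot [[-0.958, -0.2866, 0.0002], [-0.2866, 0.958, 0.0], [-0.0002, -0.0, -1.0]]
force [-0.0544, 0.0704, -0.1117]
wrist_torque [0.0166, 0.0532, -0.0442]
grip_force 0.0
opening 0.0935
plate_mid [([0.5073, 0.1451, 0.0427], 0.89)]
slot []
insert_mid [([0.5095, 0.1433, 0.0612], 0.92)]
[[256.6 234.1]
 [256.8 131.9]
 [256.7 185.2]]
```

View pics/w1.png

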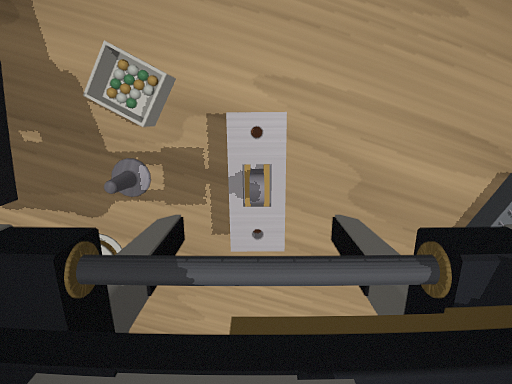

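The wrist view has the holes at (257,132) and (258,234), against predictions of (256.8,131.9) and (256.6,234.1), so the plate estimate holds. Next I descend and grip.

>>> carry_out(increments="0 0 0.6 0 0 0 -1; 0 0 0.6 0 0 0 -1; 0 0 0.6 0 0 0 -1; 0 0 0.5 0 0 0 -1; 0 0 0.2 0 0 0 -1")

```text
time: 3.75
ee_pos: [0.5043, 0.1469, 0.0193]
eef_rot: [[-0.958, -0.286, -0.002], [-0.286, 0.958, -0.0], [0.002, 0.0, -1.0]]
force: [-0.3, 0.9, 0.3]
opening: 0.0929
grip_force: 0.0
```

>>> carry_out(increments="0 0 0 0 0 0 -1; 0 0 0 0 0 0 -0.2; 0 0 0 0 0 0 0; 0 0 0 0 0 0 1; 0 0 0 0 0 0 1")

```text
time: 4.38
ee_pos: [0.5052, 0.147, 0.021]
eef_rot: [[-0.958, -0.286, 0.001], [-0.286, 0.958, 0.0], [-0.001, -0.0, -1.0]]
force: [-0.4, 0.5, 3.6]
opening: 0.06
grip_force: 40.0
```

>>> carry_out(increments="0 0 0 0 0 0 1; 0 0 0 0 0 0 1; 0 0 0 0 0 0 1; 0 0 0 0 0 0 1; 0 0 0 0 0 0 1")

```text
time: 5.0
ee_pos: [0.5052, 0.147, 0.021]
eef_rot: [[-0.958, -0.286, 0.0], [-0.286, 0.958, -0.0], [-0.0, -0.0, -1.0]]
force: [-1.6, -0.6, 6.1]
opening: 0.0595
grip_force: 40.0
```

>>> carry_out(increments="0 0 -0.1 0 0 0 1; 0 0 -0.3 0 0 0 1; 0 0 -0.5 0 0 0 1; 0 0 -0.6 0 0 0 1; 0 0 -0.6 0 0 0 1")

```text
time: 5.62
ee_pos: [0.5046, 0.147, 0.1485]
eef_rot: [[-0.958, -0.286, -0.0], [-0.286, 0.958, 0.0], [0.0, 0.0, -1.0]]
force: [0.4, 0.0, -7.7]
opening: 0.0596
grip_force: 40.0
```

```bash
python3 -c "
from h import *
plan([.56,-.08,.17],193.7,5)"
```

```text
0.04 -0.778 -0.072 0.0 -0.0 0.117
0.031 -0.778 -0.071 0.0 -0.0 0.117
0.024 -0.778 -0.072 0.0 -0.0 0.117
0.016 -0.779 -0.072 0.0 -0.0 0.117
0.007 -0.778 -0.071 0.0 -0.0 0.117
end [ 0.56 -0.08  0.17]
```

>>> carry_out(increments="0.04 -0.75 -0.07 0 0 0.117 1; 0.03 -0.78 -0.07 0 0 0.117 1; 0.024 -0.78 -0.07 0 0 0.117 1; 0.016 -0.78 -0.07 0 0 0.117 1; 0.007 -0.7 -0.07 0 0 0.117 1")

```text
time: 6.25
ee_pos: [0.5587, -0.0756, 0.1686]
eef_rot: [[-0.972, -0.236, -0.0], [-0.236, 0.972, 0.0], [0.0, 0.0, -1.0]]
force: [1.3, 1.2, -6.3]
opening: 0.0598
grip_force: 40.0
```

>>> carry_out(increments="0 0 0 0 0 0 1; 0 0 0 0 0 0 1; 0 0 0 0 0 0 1; 0 0 0 0 0 0 1; 0 0 0 0 0 0 1")

```text
time: 6.88
ee_pos: [0.5588, -0.0736, 0.1676]
eef_rot: [[-0.971, -0.237, -0.0], [-0.237, 0.971, 0.0], [0.0, 0.0, -1.0]]
force: [-1.4, -0.1, -6.2]
opening: 0.06
grip_force: 40.0
```

```bash
python3 - <<'E'
from h import *
st()
s=bot.get_state();p=bot.read_camera('wrist');cv2.imwrite('pics/w2.png',p['img'])
T=wristT(p,s)
for l in ['plate_mid','insert_mid','block_top']: print(l,[(np.round(q['centre'],4).tolist(),round(q['conf'],2)) for q in bot.pinpoint(l,p)[:2]])
a=np.radians(13.7);x=np.array([np.cos(a),np.sin(a),0]);c=np.array([.5445,-.178,.055])
print(proj(p,[c+.055*x,c-.055*x,c],T).round(1))
c=np.array(s['ee_pos'])+[0,0,.027]
print(proj(p,[c+.055*x,c-.055*x,c],T).round(1))
E
```

```text
time 6.875
joint_positions [-0.2135, 0.4325, 1.6668, -0.0, 1.0424, -2.024]
dq [-0.005, 0.0013, -0.0024, 0.0009, -0.0005, -0.0004]
effort [0.0768, -56.4973, -29.1885, -0.0367, 0.0655, 0.0018]
ee_pos [0.5588, -0.0736, 0.1676]
eef_rot [[-0.9714, -0.2374, -0.0002], [-0.2374, 0.9714, 0.0], [0.0002, 0.0001, -1.0]]
force [-1.3855, -0.0612, -6.223]
wrist_torque [0.0329, 0.0051, 0.0388]
grip_force 39.9851
opening 0.06
plate_mid []
insert_mid [([0.5577, -0.0766, 0.2075], 0.96)]
block_top [([0.5488, -0.1763, 0.0264], 0.77)]
[[162.3 202.7]
 [153.7  91.1]
 [158.  149.3]]
[[256.7 334. ]
 [256.9 144.8]
 [256.8 248.7]]
```

View pics/w2.png

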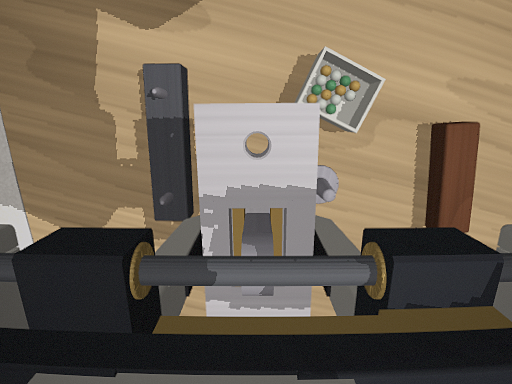

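The held plate's front hole is at (258,145), against a prediction of (256.9,144.8). The block's pins are near (155,94) and (166,199). I'll zoom in on the pin tips.

```bash
python3 - <<'E'
import cv2
im=cv2.imread('pics/w2.png')
cv2.imwrite('pics/w2c.png',cv2.resize(im[60:230,130:210],(0,0),fx=3.5,fy=3.5,interpolation=cv2.INTER_CUBIC))
cv2.imwrite('pics/w2d.png',cv2.hconcat([cv2.resize(im[80:110,135:180],(0,0),fx=8,fy=8,interpolation=cv2.INTER_CUBIC),cv2.resize(im[185:215,140:185],(0,0),fx=8,fy=8,interpolation=cv2.INTER_CUBIC)]))
E
```

```text
(no output)
```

View pics/w2d.png

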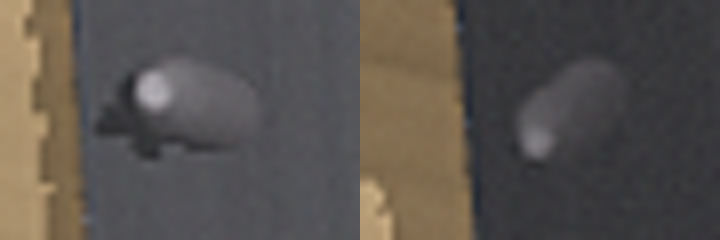

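```bash
python3 - <<'E'
from h import *
s=bot.get_state();p=bot.read_camera('wrist');T=wristT(p,s)
X=atz(p,[(154.0,91.2),(162.2,202.7)],.055,T);d=X[1]-X[0];m=X.mean(0)
yaw=np.degrees(np.arctan2(d[1],d[0]));print(X.round(4),m.round(4),np.linalg.norm(d),yaw)
plan([m[0],m[1],.115],yaw+180,5)
E
```

```text
[[ 0.4911 -0.1911  0.055 ]
 [ 0.598  -0.1654  0.055 ]] [ 0.5445 -0.1782  0.055 ] 0.10993344407953555 13.4760211955392
0.129 -0.326 0.175 -0.0 -0.0 0.009
0.129 -0.327 0.176 -0.0 -0.0 0.009
0.128 -0.326 0.175 -0.0 -0.0 0.009
0.128 -0.327 0.176 -0.0 -0.0 0.009
0.128 -0.326 0.175 -0.0 -0.0 0.009
end [ 0.5445 -0.1782  0.115 ]
```

>>> carry_out(increments="0.129 -0.3 0.1 0 0 0.01 1; 0.129 -0.4 0.176 0 0 0.01 1; 0.128 -0.4 0.2 0 0 0.01 1; 0.128 -0.35 0.2 0 0 0.01 1; 0.128 -0.182 0.2 0 0 0 1")

```text
time: 7.75
ee_pos: [0.544, -0.18, 0.1143]
eef_rot: [[-0.973, -0.232, -0.0], [-0.232, 0.973, -0.0], [0.0, -0.0, -1.0]]
force: [-0.5, 1.3, -7.3]
opening: 0.0595
grip_force: 40.0
```

>>> carry_out(increments="0 0 0.2 0 0 0 1; 0 0 0.3 0 0 0 1; 0 0 0.3 0 0 0 1; 0 0 0.1 0 0 0 1; 0 0 0 0 0 0 1")

```text
time: 8.38
ee_pos: [0.5444, -0.178, 0.0606]
eef_rot: [[-0.972, -0.234, -0.001], [-0.234, 0.972, 0.0], [0.001, 0.0, -1.0]]
force: [0.5, 0.4, -6.0]
opening: 0.0596
grip_force: 40.0
```

```bash
python3 - <<'E'
from h import *
plan([.5445,-.1782,.053],193.48,1)
p=bot.read_camera('side');
im=p['img'][90:220,230:420];cv2.imwrite('pics/s2.png',cv2.resize(im,(0,0),fx=4,fy=4,interpolation=2))
st()
E
```

```text
-0.0 -0.004 0.127 0.005 -0.007 0.007
end [ 0.5445 -0.1782  0.053 ]
time 8.425
joint_positions [-0.3974, 0.5953, 1.7091, -0.0, 0.8368, -2.2039]
dq [-0.0031, -0.0116, -0.0047, 0.0021, 0.0004, -0.0007]
effort [0.0647, -59.6709, -23.8076, -0.0388, 0.0359, 0.0013]
ee_pos [0.5448, -0.1782, 0.0612]
eef_rot [[-0.9723, -0.2336, 0.0003], [-0.2336, 0.9723, -0.0001], [-0.0003, -0.0002, -1.0]]
force [0.7303, 0.1237, -6.3474]
wrist_torque [0.0648, 0.0164, -0.0351]
grip_force 39.9852
opening 0.0598
```

View pics/s2.png

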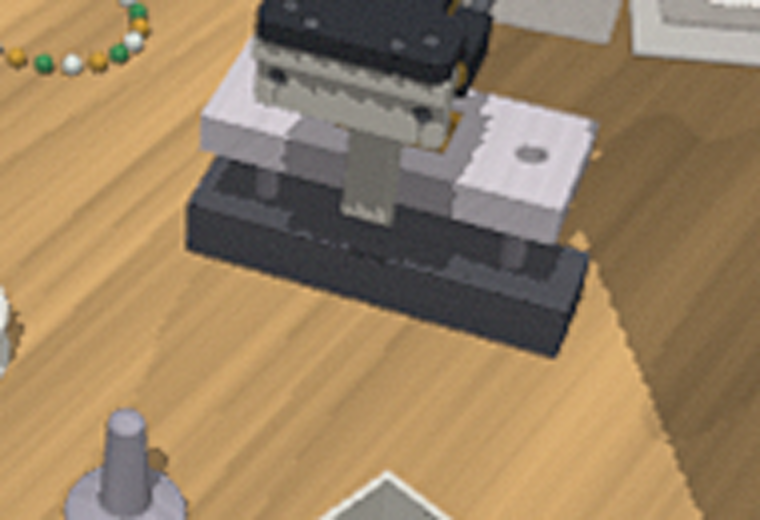

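The side view shows the plate squarely above both pins. I'll lower it in stages.

>>> carry_out(increments="0 0 0.1 0 0 0 1; 0 0 0.1 0 0 0 1; 0 0 0.08 0 0 0 1; 0 0 0.07 0 0 0 1; 0 0 0 0 0 0 1")

```text
time: 9.05
ee_pos: [0.5443, -0.1782, 0.0397]
eef_rot: [[-0.972, -0.233, -0.001], [-0.233, 0.972, 0.0], [0.0, 0.0, -1.0]]
force: [0.1, 0.4, -6.1]
opening: 0.0597
grip_force: 40.0
```

Both pins have entered the holes with no force. Next I go down to just above flush, then press gently.

>>> carry_out(increments="0 0 0.08 0 0 0 1; 0 0 0.08 0 0 0 1; 0 0 0.08 0 0 0 1; 0 0 0.05 0 0 0 1; 0 0 0 0 0 0 1")

```text
time: 9.68
ee_pos: [0.5444, -0.1783, 0.0224]
eef_rot: [[-0.972, -0.233, -0.0], [-0.233, 0.972, 0.0], [0.0, 0.0, -1.0]]
force: [-0.5, -1.9, -7.7]
opening: 0.0594
grip_force: 40.0
```

>>> carry_out(increments="0 0 0.01 0 0 0 1; 0 0 0.01 0 0 0 1; 0 0 0.005 0 0 0 1; 0 0 0 0 0 0 1; 0 0 0 0 0 0 1")

```text
time: 10.3
ee_pos: [0.5446, -0.1784, 0.0213]
eef_rot: [[-0.972, -0.233, 0.0], [-0.233, 0.972, -0.0], [-0.0, -0.0, -1.0]]
force: [-1.3, -3.2, -5.1]
opening: 0.0601
grip_force: 40.0
```

>>> carry_out(increments="0 0 0.01 0 0 0 1; 0 0 0.01 0 0 0 1; 0 0 0 0 0 0 1; 0 0 0 0 0 0 1; 0 0 0 0 0 0 1")

```text
time: 10.92
ee_pos: [0.5447, -0.1784, 0.021]
eef_rot: [[-0.972, -0.233, 0.0], [-0.233, 0.972, -0.0], [-0.0, -0.0, -1.0]]
force: [-5.6, -0.8, 8.6]
opening: 0.0596
grip_force: 40.0
```

>>> carry_out(increments="0 0 0 0 0 0 -1; 0 0 0 0 0 0 -1; 0 0 0 0 0 0 -1; 0 0 0 0 0 0 -1; 0 0 0 0 0 0 -1")

```text
time: 11.55
ee_pos: [0.5445, -0.1782, 0.0199]
eef_rot: [[-0.972, -0.233, -0.0], [-0.233, 0.972, 0.0], [0.0, 0.0, -1.0]]
force: [-0.0, 0.2, 0.5]
opening: 0.0932
grip_force: 0.0
```

>>> carry_out(increments="0 0 -0.1 0 0 0 -1; 0 0 -0.2 0 0 0 -1; 0 0 -0.15 0 0 0 -1; 0 0 -0.05 0 0 0 -1; 0 0 0 0 0 0 -1")

```text
time: 12.18
ee_pos: [0.5446, -0.1783, 0.0502]
eef_rot: [[-0.972, -0.233, 0.0], [-0.233, 0.972, -0.0], [-0.0, -0.0, -1.0]]
force: [0.8, 0.3, -1.0]
opening: 0.0927
grip_force: 0.0
```

```bash
python3 - <<'E'
from h import *
look(['side','top'],['plate_mid','slot','insert_mid'])
p=bot.read_camera('side');
im=p['img'][90:220,230:420];cv2.imwrite('pics/s3.png',cv2.resize(im,(0,0),fx=4,fy=4,interpolation=2))
st()
E
```

```text
side plate_mid [([0.5468, -0.1806, 0.0409], 0.64)]
side slot [([0.547, -0.1793, 0.0431], 0.72)]
side insert_mid [([0.5442, -0.1767, 0.0586], 0.51)]
top plate_mid []
top slot []
top insert_mid []
time 12.625
joint_positions [-0.3977, 0.613, 1.7135, 0.0, 0.8153, -2.204]
dq [-0.0003, -0.0024, 0.0028, -0.0001, 0.001, -0.0012]
effort [-0.0005, -57.1925, -21.7516, -0.0427, 0.0555, 0.0]
ee_pos [0.5444, -0.1783, 0.0498]
eef_rot [[-0.9724, -0.2333, -0.0002], [-0.2333, 0.9724, 0.0001], [0.0002, 0.0002, -1.0]]
force [0.0996, 0.6155, -0.0984]
wrist_torque [0.0697, 0.0084, -0.043]
grip_force 0.0
opening 0.0928
```

View pics/s3.png

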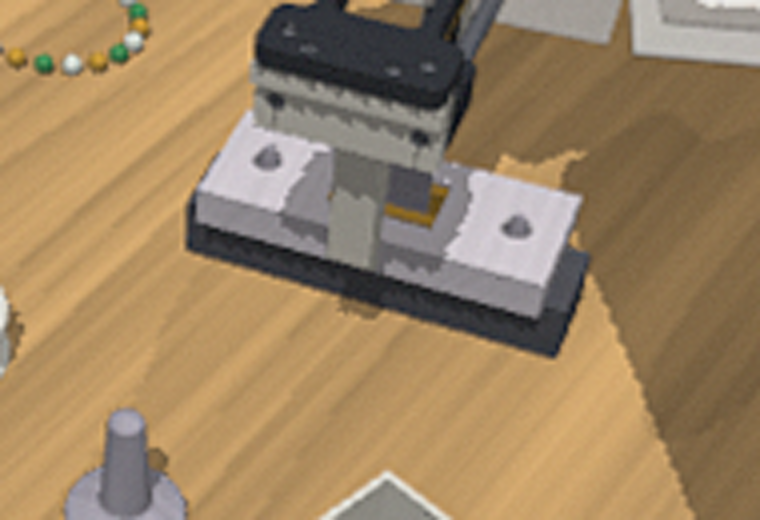

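The plate is flush and both pins show in its holes. The fingers stand either side of the insert, so I close on it.

>>> carry_out(increments="0 0 -0.01 0 0 0 -0.3; 0 0 0 0 0 0 0.3; 0 0 0 0 0 0 1; 0 0 0 0 0 0 1; 0 0 0 0 0 0 1", squeeze=45)

```text
time: 13.25
ee_pos: [0.5445, -0.1783, 0.0506]
eef_rot: [[-0.972, -0.233, -0.0], [-0.233, 0.972, 0.0], [0.0, 0.0, -1.0]]
force: [-0.2, 0.2, -0.5]
opening: 0.048
grip_force: 0.0
```

>>> carry_out(increments="0 0 0 0 0 0 1; 0.04 0 -0.005 0 0 0 1; 0.04 0 -0.005 0 0 0 1; 0 0 0 0 0 0 1; 0 0 0 0 0 0 1")

```text
time: 13.88
ee_pos: [0.5394, -0.1795, 0.0512]
eef_rot: [[-0.972, -0.233, -0.001], [-0.233, 0.972, -0.0], [0.001, 0.0, -1.0]]
force: [-4.3, -2.8, 3.5]
opening: 0.0138
grip_force: 45.0
```

>>> carry_out(increments="-0.035 0 0 0 0 0 1; -0.035 0 -0.006 0 0 0 1; -0.035 0 -0.006 0 0 0 1; -0.035 0 -0.006 0 0 0 1; -0.02 0 -0.003 0 0 0 1")

```text
time: 14.5
ee_pos: [0.547, -0.1771, 0.0514]
eef_rot: [[-0.972, -0.234, -0.005], [-0.234, 0.972, 0.001], [0.005, 0.002, -1.0]]
force: [-9.2, -4.3, -1.5]
opening: 0.0136
grip_force: 45.0
```

>>> carry_out(increments="0.035 0 0 0 0 0 1; 0.035 0 -0.006 0 0 0 1; 0.035 0 -0.006 0 0 0 1; 0.035 0 -0.006 0 0 0 1; 0.02 0 -0.003 0 0 0 1")

```text
time: 15.12
ee_pos: [0.542, -0.1794, 0.0545]
eef_rot: [[-0.972, -0.233, 0.005], [-0.233, 0.972, -0.001], [-0.005, -0.002, -1.0]]
force: [9.0, 2.2, -5.1]
opening: 0.0137
grip_force: 45.0
```

```bash
cat >> h.py <<'E'
def chk():
    "image shift in px of plate ends in side view against pics/s3 (x4 crop of flush state)"
    p=bot.read_camera('side'); a=cv2.imread('pics/s3.png'); b=cv2.resize(p['img'][90:220,230:420],(0,0),fx=4,fy=4,interpolation=2)
    for n,(x,y,w,h) in {'left':(235,135,65,50),'right':(480,190,100,80),'edge':(430,250,130,70),'insert':(390,160,50,60)}.items():
        r=cv2.matchTemplate(b[y-30:y+h+30,x-30:x+w+30],a[y:y+h,x:x+w],cv2.TM_CCOEFF_NORMED);_,m,_,l=cv2.minMaxLoc(r)
        print(n,(np.array(l)-30)/4,round(m,3))
    return p
E
python3 -c "
from h import *
chk();s=bot.get_state();print(s['ee_pos'],s['force'])"
```

```text
left [ 0.75 -0.25] 0.955
right [1.   0.25] 0.982
edge [1.   0.25] 0.991
insert [-6.   -4.75] 0.648
[ 0.54199564 -0.17945346  0.05458229] [ 9.3358671   2.02087239 -5.82733413]
```

>>> carry_out(increments="-0.04 0 0 0 0 0 1; -0.04 0 -0.005 0 0 0 1; -0.04 0 -0.007 0 0 0 1; -0.04 0 -0.007 0 0 0 1; -0.02 0 -0.003 0 0 0 1")

```text
time: 15.8
ee_pos: [0.5482, -0.1769, 0.0543]
eef_rot: [[-0.972, -0.234, -0.005], [-0.234, 0.972, 0.001], [0.005, 0.002, -1.0]]
force: [-9.8, -3.6, -2.4]
opening: 0.014
grip_force: 45.0
```

>>> carry_out(increments="0.04 0 0 0 0 0 1; 0.04 0 -0.005 0 0 0 1; 0.04 0 -0.007 0 0 0 1; 0.04 0 -0.007 0 0 0 1; 0.03 0 -0.003 0 0 0 1")

```text
time: 16.42
ee_pos: [0.5419, -0.1797, 0.0576]
eef_rot: [[-0.972, -0.233, 0.006], [-0.233, 0.972, -0.001], [-0.006, -0.003, -1.0]]
force: [10.2, 3.5, -2.6]
opening: 0.0137
grip_force: 45.0
```

```bash
python3 -c "
from h import *
chk()"
```

```text
left [ 0.75 -0.25] 0.953
right [1.   0.25] 0.981
edge [1. 0.] 0.99
insert [-4.75 -6.25] 0.637
```

>>> carry_out(increments="-0.04 0 0 0 0 0 1; -0.04 0 -0.005 0 0 0 1; -0.04 0 -0.007 0 0 0 1; -0.04 0 -0.007 0 0 0 1; -0.03 0 -0.005 0 0 0 1")

```text
time: 17.1
ee_pos: [0.5482, -0.177, 0.057]
eef_rot: [[-0.972, -0.234, -0.005], [-0.234, 0.972, 0.001], [0.005, 0.002, -1.0]]
force: [-10.1, -4.0, -2.4]
opening: 0.0135
grip_force: 45.0
```

>>> carry_out(increments="0.04 0 0 0 0 0 1; 0.04 0 -0.005 0 0 0 1; 0.04 0 -0.007 0 0 0 1; 0.04 0 -0.007 0 0 0 1; 0.03 0 -0.005 0 0 0 1")

```text
time: 17.73
ee_pos: [0.5417, -0.1796, 0.0603]
eef_rot: [[-0.972, -0.233, 0.006], [-0.233, 0.972, -0.001], [-0.006, -0.002, -1.0]]
force: [9.3, 2.2, -3.9]
opening: 0.0135
grip_force: 45.0
```

>>> carry_out(increments="-0.04 0 0 0 0 0 1; -0.04 0 -0.005 0 0 0 1; -0.04 0 -0.007 0 0 0 1; -0.04 0 -0.007 0 0 0 1; -0.03 0 -0.005 0 0 0 1")

```text
time: 18.35
ee_pos: [0.5482, -0.1769, 0.0598]
eef_rot: [[-0.972, -0.234, -0.005], [-0.234, 0.972, 0.001], [0.005, 0.002, -1.0]]
force: [-9.8, -3.9, -3.3]
opening: 0.0137
grip_force: 45.0
```

>>> carry_out(increments="0.04 0 0 0 0 0 1; 0.04 0 -0.005 0 0 0 1; 0.04 0 -0.007 0 0 0 1; 0.04 0 -0.007 0 0 0 1; 0.03 0 -0.005 0 0 0 1")

```text
time: 18.98
ee_pos: [0.5417, -0.1796, 0.0632]
eef_rot: [[-0.972, -0.233, 0.006], [-0.233, 0.972, -0.001], [-0.006, -0.002, -1.0]]
force: [9.3, 3.9, -4.1]
opening: 0.0139
grip_force: 45.0
```

```bash
python3 -c "
from h import *
chk()"
```

```text
left [ 0.75 -0.25] 0.952
right [1. 0.] 0.974
edge [1.   0.25] 0.986
insert [1.25 0.25] 0.681
```

>>> carry_out(increments="-0.04 0 0 0 0 0 1; -0.04 0 -0.005 0 0 0 1; -0.04 0 -0.007 0 0 0 1; -0.04 0 -0.007 0 0 0 1; -0.03 0 -0.005 0 0 0 1")

```text
time: 19.65
ee_pos: [0.5483, -0.1769, 0.0627]
eef_rot: [[-0.972, -0.234, -0.005], [-0.234, 0.972, 0.001], [0.005, 0.002, -1.0]]
force: [-9.2, -3.9, -3.7]
opening: 0.0137
grip_force: 45.0
```

>>> carry_out(increments="0.04 0 0 0 0 0 1; 0.04 0 -0.005 0 0 0 1; 0.04 0 -0.007 0 0 0 1; 0.04 0 -0.007 0 0 0 1; 0.03 0 -0.005 0 0 0 1")

```text
time: 20.27
ee_pos: [0.5398, -0.1796, 0.0656]
eef_rot: [[-0.972, -0.234, 0.002], [-0.234, 0.972, -0.0], [-0.001, -0.001, -1.0]]
force: [0.3, -0.2, -1.1]
opening: 0.0138
grip_force: 45.0
```

>>> carry_out(increments="-0.04 0 0 0 0 0 1; -0.04 0 -0.005 0 0 0 1; -0.04 0 -0.007 0 0 0 1; -0.04 0 -0.007 0 0 0 1; -0.03 0 -0.005 0 0 0 1")

```text
time: 20.9
ee_pos: [0.5505, -0.1768, 0.0664]
eef_rot: [[-0.972, -0.233, 0.0], [-0.233, 0.972, -0.0], [-0.0, -0.0, -1.0]]
force: [-0.1, -0.0, -1.2]
opening: 0.014
grip_force: 45.0
```

The insert is free: the sideways force has gone and only its weight remains. I'll raise it about 10 mm and recentre.

>>> carry_out(increments="0 0 -0.03 0 0 0 1; 0 0 -0.05 0 0 0 1; 0.05 0 -0.06 0 0 0 1; 0.05 0 -0.03 0 0 0 1; 0 0 0 0 0 0 1")

```text
time: 21.52
ee_pos: [0.5443, -0.1784, 0.0768]
eef_rot: [[-0.972, -0.233, 0.0], [-0.233, 0.972, -0.0], [-0.0, -0.0, -1.0]]
force: [0.8, 0.3, -1.5]
opening: 0.0139
grip_force: 45.0
```

>>> carry_out(increments="0 0 0 0 0 0 1; 0 0 0 0 0 0 1; 0 0 0 0 0 0 1; 0 0 0 0 0 0 1; 0 0 0 0 0 0 1")

```text
time: 22.15
ee_pos: [0.5445, -0.1783, 0.0766]
eef_rot: [[-0.972, -0.233, -0.0], [-0.233, 0.972, -0.0], [0.0, -0.0, -1.0]]
force: [0.1, 0.4, -1.1]
opening: 0.0133
grip_force: 45.0
```

```bash
python3 - <<'E'
from h import *
p=chk();cv2.imwrite('pics/s4.png',cv2.resize(p['img'][80:220,230:420],(0,0),fx=4,fy=4,interpolation=2))
look(['side','top'],['plate_mid','insert_mid','insert_foot','slot','spool','beadbox','mandrel'])
E
```

```text
left [0.25 0.  ] 0.946
right [0.75 0.25] 0.977
edge [0.75 0.25] 0.983
insert [1. 0.] 0.58
side plate_mid [([0.546, -0.1779, 0.0373], 0.76)]
side insert_mid [([0.5491, -0.1745, 0.0831], 0.72)]
side insert_foot [([0.5512, -0.1769, 0.0579], 0.58)]
side slot [([0.548, -0.1814, 0.0404], 0.8)]
side spool [([0.6703, -0.0232, -0.0008], 0.71), ([0.5018, 0.1453, 0.0003], 0.35)]
side beadbox [([0.4459, -0.0141, 0.002], 0.96), ([0.5035, 0.1468, -0.0042], 0.5)]
side mandrel [([0.5544, -0.0038, 0.0026], 0.77)]
top plate_mid [([0.5437, -0.1772, 0.044], 0.78)]
top insert_mid []
top insert_foot []
top slot [([0.5453, -0.1769, 0.0479], 0.97)]
top spool [([0.6696, -0.0251, 0.0019], 0.81)]
top beadbox [([0.4493, -0.015, 0.0012], 0.75)]
top mandrel [([0.549, 0.0042, 0.0008], 0.68)]
```

View pics/s4.png

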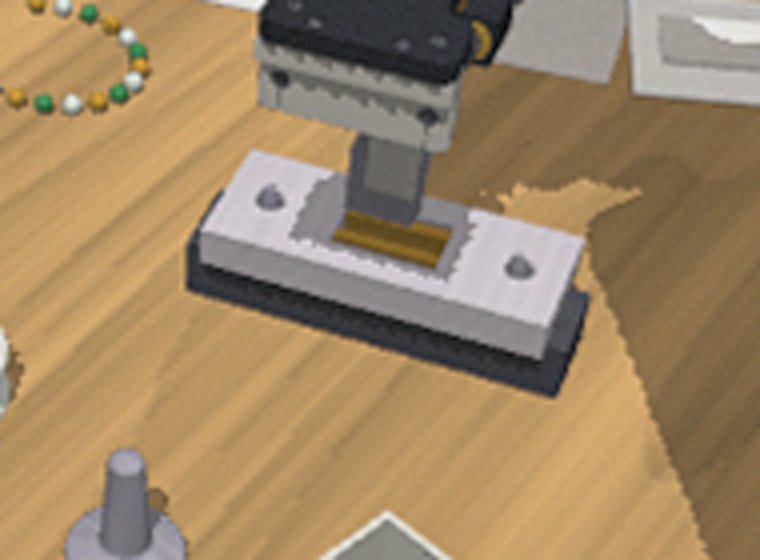

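The insert is upright in the gripper about 12 mm above the empty slot. The plate is flush on its pins and the bystanders haven't moved, so I hand in.

```bash
python3 -c "
from station import bot
print(bot.job_done())"
```

```text
the job is handed in; nothing more can be done
None
```

I handed the job in at about 22 s with no verdict returned: my last measurements show the plate flush on its pins, the insert freed by rocking and held upright about 12 mm above its slot, and the spool, bead box and ring stand where they were.

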